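# Lock the bone clamp with its quarter-turn thumbscrew

## Robot

A 7-joint arm with a two-finger parallel gripper is mounted at the origin on the work surface. World frame = base frame: x ahead of the robot, y to its left, z up, the work surface at z = 0. Lengths are in m, angles in rad, forces in N, time in s.
With the tool pointing down it reaches from about 0.425 to 0.95 m from the base axis. Payload 4.7 kg.
Tool frame: the origin (TCP) lies midway between the tips of the shut fingers; the grasp point (between the pads) lies 19 mm behind it; z points along the fingers, y is the direction in which the jaws open and shut (so a half turn about z gives the same grasp; the last joint's range is limited). The gripper opens to 85 mm and grips with 20 to 120 N. Pads are 22 mm wide; open, the fingers measure 114 mm over their backs; the gripper's body (76 mm by 85 mm) begins 54 mm behind the grasp point. The pads swing forward as they close: fully open they stand 13 mm farther back than shut.
Start: joints at [-1.355, 0.469, -0.049, 1.532, 0.024, 1.141, -0.082], TCP at [0.164, 0.655, 0.231] pointing down, gripper open.
Joint ranges: [-2.59, 2.59], [-0.33, 1.99], [-1.39, 1.29], [0.1, 2.45], [-1.04, 4.18], [0.21, 1.99], [-2.66, 2.66]. Speed limits (rad/s): [2.57, 2.57, 3.14, 3.14, 3.14, 3.14, 3.14].

## Interface

Orientations are given as [roll, pitch, yaw] about the fixed x, y, z axes, in that order (R = Rz(yaw) Ry(pitch) Rx(roll)).
In Python, from plant import arm gives the robot as it stands. The module is installed in compiled form; this text tells all that it offers.
- The arm moves only by the shell command python3 -m crank 'ROWS' [FORCE]. ROWS is JSON, a list of rows, each an object of numbers: "dx", "dy", "dz": the shift along the world's x, y, z in m; "rx", "ry", "rz": the turn, a rotation vector about the world's x, y, z in degrees; "fingers": the finger opening in m, from 0 to 0.0854. In form: [{"dx": .., "dy": .., "dz": .., "rx": .., "ry": .., "rz": .., "fingers": ..}, ...]. A call has 1 to 10 rows; each row is the pose to reach, as a shift and turn from the pose commanded when the call began; what a row does not reach only later rows make up. A row lasts 1/8 s, in which the tool goes at most 62.5 mm and 10.7 degrees, less where a joint would pass 70% of its speed; a pose out of reach is approached as far as the arm can. A call with a gripper value outside its range is refused whole. The fingers move at their own pace and stop on an object; FORCE is the grip in N (left out, the last holds). Time passes only in rows, so rows that repeat a pose let the fingers close. It gives the time, the measured TCP pose, the force and the opening at its end, in the units of the state.
- arm.read_state(): the state, without advancing time (a new reading comes with each control period).
- arm.snapshot(name): name is "side" or "top" or "wrist"; returns the picture (480x640x3 uint8, red, green, blue); there is no depth.
- arm.calibration(name): a dict with "mtx" (3x3 intrinsics, pixels), "k1" (the pictures are not rectified: a ray, as slopes to the right and down, at radius r is drawn at 1 + k1 r^2 times it, then the intrinsics apply), "pose" (4x4, takes a point from camera to world coordinates); the wrist camera has in their place "hand_eye" (4x4, takes a point from camera to tool coordinates, whose origin is the TCP and whose axes are the flange's). Camera axes: x right, y down, z forward; pixel columns grow to the right and rows downward; lengths in m; the calibration is good to about 2 mm. A picture is of the moment at which its call begins: read the wrist's pose just before it. calibration takes no time and is no camera call.
- arm.job_done(): hands the job in, once; it reports no verdict.
Trained networks look in the newest picture that a camera, given by its name, has taken for a name from the list of things; names that differ only in an ending like _2 or _b are one class to them, and where a whole thing is asked for, a point or a joint stands for the part that bears it (a point fixed in the world has none). Each returns a list of dicts, best first, with "score" (0 to 1); they miss things now and then, are a little off and sometimes report something else, mostly with a low value. They report only what shows in the picture. A call takes as long as a camera call. They do not tell look-alikes from the thing itself.
- arm.masks_of(label, camera): "pixels" (480x640 bool, what is visible of it) and "bbox" ([left, top, width, height] in pixels, round what is visible of it).
The state is a dict: "t": time; "joint_positions": joint angles; "joint_velocities": joint speeds; "joint_torque": joint torques, N m; "ee_pos": TCP position; "tcp_rot": TCP orientation; "contact_force": force on the tool from outside, world axes, zero at the start; "moment": the same for the moment, N m; "finger_gap": finger opening in m.
Only numpy, scipy, OpenCV 4.12 (cv2) and the standard library are available. Lean on these libraries where they do the work, as an engineer would, in place of code of your own. Each camera call takes 0.05 s, during which the arm holds its last target.

## Task

Swing the steel clamp arm shut over the resin bone so that its hole lies above the slot in the receiver, then take the purple thumbscrew from the white rack, thread it through the arm and, feeling gently for the slot, down through the receiver until its collar sits on the arm. Turn it a quarter turn clockwise (seen from above) to its stop so that it locks, and let go. Never force the screw against the fixture, and leave the black spare screw and the other things where they are.

Things in the scene. Friction and masses are not known exactly. Their poses are not given: they have to be found in the camera images.
- fixture: Bone fixture, fixed: plywood board 240 (x) x 300 (y) x 12 mm, origin at the centre of its underside, z up. On it, in its frame: aluminium hinge post at (-30, -110) mm; resin bone lying along x at y = -46, up to 48 mm high; aluminium receiver at about (-30, 20), its flat top (64 in x, 52 in y) 46 mm above the board's underside.
- slot_mid (a point): Middle of the range of the receiver's slot, at the height of the receiver's top. The slot (22 mm along the fixture's y, 9 mm along x, in an 8 mm plate, hollow below) lies up to 13 mm from here along the fixture's x, either way: the receiver is clamped anywhere in its channel and this is not reported, so see or feel for it. It does not give. A stop below lets the foot turn only clockwise, by 90 to 100 degrees.
- clamp_arm (a joint): Angle (rad) of the steel clamp arm about its upright hinge: 0 = shut, pointing along the fixture's +y; it grows as the arm opens, clockwise from above, towards +x. It stays where left (friction 0.1 N m) and goes 0.2 past shut. Arm 44 mm wide, 8 thick, top 56 mm above the board's underside, 2 mm clear above the receiver. A screw in its hole, pushed sideways, carries the arm along.
- clamp_hole (a point): Centre of the round 24 mm hole through the arm, at the arm's top face, 130 mm from the hinge; the axes are the arm's: y from hinge to tip, z up.
- clamp_post (a point): Middle of the blue upright round post on the arm's end, 14 mm in diameter, 34 mm tall from the arm's top, 187 mm from the hinge; for swinging the arm.
- thumbscrew: Purple quarter-turn thumbscrew, 70 g, upright. Origin at the centre of its wing, a flat grip 34 mm long (x), 10 thick (y), 28 tall. Under the wing a round collar 34 mm across, 6 thick, underside 20 mm below the origin; then a shank 7 mm across, 20 long, then the foot. Home, the collar lies on the arm, origin 76 mm above the board's underside. It starts hanging by its collar in one well of the rack.
- screw_foot (a point): Centre of the underside of the thumbscrew's foot, 47 mm below the origin. The foot is a bar 18 mm along the wing, 6.6 mm across, 7 mm tall. It passes the slot only with the wing along the slot (the fixture's y), and locks with the wing across it (along the fixture's x).
- rack: White rack block, fixed, 150 (its x) x 66 x 42 mm tall, origin at the centre of its underside, with two 25 mm round wells through it at x = -40 and +40 mm; one holds the purple thumbscrew, the other the black spare.
- spare: Black-headed spare screw with a short plain shank, not for this job; same head as the thumbscrew, origin at the centre of its wing. Leave it.
- cup_a: Dark grey trial cup, 48 mm across, 22 mm tall, loose on the board; origin at its underside. Leave it.
- cup_b: Dark grey trial ring, 42 mm across, 16 mm tall, loose on the board; origin at its underside. Leave it.
- beaker: Clear beaker, 60 mm across, 85 mm tall; origin at its underside. Leave it.
- bowl: White bowl, 110 mm across, 45 mm tall; origin at its underside. Leave it.
- wrench: Steel wrench lying flat, along its x. Leave it.
- jar: Clear jar with a purple cap, 52 mm across, 75 mm tall; origin at its underside. Leave it.
Mind the look-alikes: they are no part of the job. What is shaped like the thumbscrew but green is not meant.

How it is judged:
On the way, in this order (a step that is already met when the one before it is completed fails the run):
1. the clamp arm is swung shut (within 0.18 rad) (value of joint clamp_arm between -0.18 and 0.18 rad), for 0.2 s.
2. the thumbscrew's foot is through the arm and through the receiver's slot, the wing still along the slot (z of screw_foot in the frame of fixture below 0.0365 m and horizontal distance between screw_foot and clamp_hole below 0.01 m and angle between the x axis of thumbscrew and the y axis of fixture, either way round below 0.35 rad), for 0.1 s.
3. the thumbscrew is turned a quarter turn (within 0.4 rad) with its foot under the receiver's plate (z of screw_foot in the frame of fixture below 0.0365 m and horizontal distance between screw_foot and clamp_hole below 0.01 m and angle between the x axis of thumbscrew and the x axis of fixture, either way round below 0.4 rad), for 0.2 s.
At the end, for the whole second after the job is handed in: The arm is shut (within 0.18 rad); the thumbscrew stands upright (within 0.12 rad) in the arm's hole (within 10 mm), its collar down on the arm (within 2.5 mm), its wing across the slot (within 0.4 rad) so that it is locked; it is at rest and released (all of step 1 and horizontal distance between screw_foot and clamp_hole below 0.01 m and angle between the x axis of thumbscrew and the x axis of fixture, either way round below 0.4 rad and z of thumbscrew in the frame of fixture below 0.0785 m and angle between thumbscrew's own z axis and vertical below 0.12 rad and linear speed of thumbscrew below 0.02 m/s and contact force between the fingers and anything else below 0.3 N); the robot touches nothing.
It fails at once if the thumbscrew is pressed against the fixture, its arm or its receiver with more than 40 N (contact force between thumbscrew and fixture above 40 N).
It fails at once if the spare screw or another bystander is moved by more than 25 mm (distance of any of cup_a, cup_b, beaker, bowl, wrench, jar, spare from where it was at the start of the episode above 0.025 m).
It also fails if it takes over 72 s, if anything falls off the work surface, if the arm or the gripper's body presses on something with over 40 N, if the wrist force passes 120 N, or if a joint passes its speed limit or range.

## Working session

There is one attempt and no reset: what is moved stays moved. The work goes in short steps, Python scripts to look and compute and a shell command to move; the robot and the scene stay as the last step left them, time stands still between calls to the robot, and variables do not carry over. Pictures are saved under pics/ and viewed, and the job is handed in when it is done.

```bash
ls; mkdir -p pics
python3 - <<'E'
from plant import arm
import cv2,numpy as np
print(arm.read_state())
for n in ["side","top","wrist"]:
    im=arm.snapshot(n); cv2.imwrite(f"pics/{n}0.png",im[:,:,::-1])
    c=arm.calibration(n); print(n,{k:np.round(v,4).tolist() for k,v in c.items()})
E
```

```text
pics
{'t': 0.0, 'joint_positions': array([-1.35491249,  0.46946806, -0.04859613,  1.53370603,  0.02411414,
        1.14099777, -0.0823251 ]), 'joint_velocities': array([ 5.12258112e-04,  9.26880170e-04, -5.47681468e-05, -4.13571880e-04,
        6.18215112e-04,  1.29115295e-03,  1.13290466e-03]), 'joint_torque': array([ 6.57664191e-05, -5.10298026e+01, -4.66712401e-02, -2.37711471e+01,
        1.07161200e-02,  7.47079554e-03,  6.25415197e-06]), 'ee_pos': array([0.1634339 , 0.65430652, 0.23023836]), 'tcp_rot': array([-3.13960152e+00,  8.59607543e-05,  2.89682266e+00]), 'contact_force': array([-0.38660388,  0.48061926,  0.70506727]), 'moment': array([ 0.03260517, -0.00165019, -0.00509594]), 'finger_gap': 0.08554168800822597}
side {'mtx': [[534.8567, 0.0, 313.3652], [0.0, 534.8567, 238.6515], [0.0, 0.0, 1.0]], 'k1': -0.072, 'pose': [[1.0, -0.0074, 0.0031, 0.5804], [-0.0075, -0.7366, 0.6763, -0.724], [-0.0027, -0.6763, -0.7366, 0.8626], [0.0, 0.0, 0.0, 1.0]]}
top {'mtx': [[616.0177, 0.0, 320.4998], [0.0, 616.0177, 251.2254], [0.0, 0.0, 1.0]], 'k1': -0.1973, 'pose': [[0.0154, -0.9986, 0.051, 0.5075], [-0.9999, -0.0155, -0.0034, -0.0035], [0.0042, -0.0509, -0.9987, 1.6191], [0.0, 0.0, 0.0, 1.0]]}
wrist {'mtx': [[355.7376, 0.0, 325.055], [0.0, 355.7376, 233.286], [0.0, 0.0, 1.0]], 'k1': -0.0067, 'hand_eye': [[0.0015, -0.9476, -0.3194, 0.0831], [1.0, 0.0017, -0.0003, 0.0008], [0.0008, -0.3194, 0.9476, -0.1433], [0.0, 0.0, 0.0, 1.0]]}
```

View pics/side0.png

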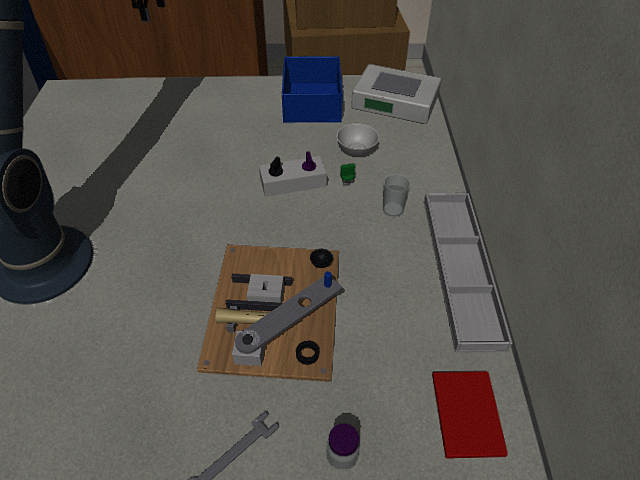

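View pics/top0.png

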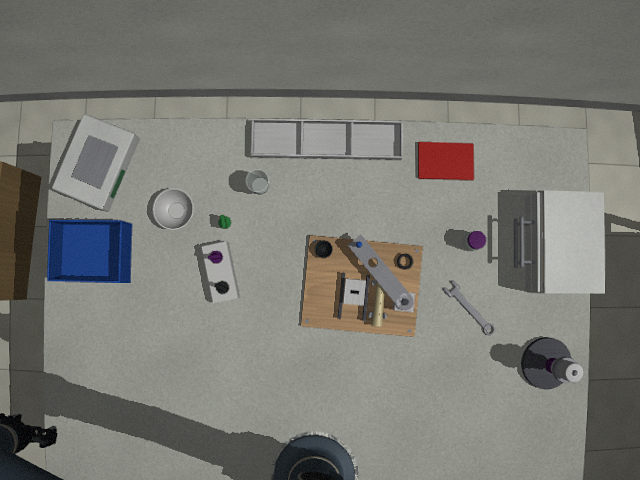

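View pics/wrist0.png

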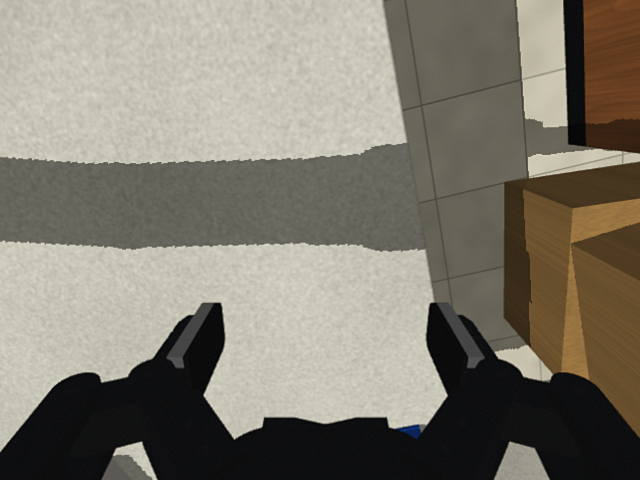

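```bash
cat > h.py <<'E'
import cv2,numpy as np
from plant import arm
from scipy.spatial.transform import Rotation as R
def campose(n,st=None):
    c=arm.calibration(n)
    if n!="wrist": return c,np.array(c["pose"])
    T=np.eye(4);T[:3,3]=st["ee_pos"];T[:3,:3]=R.from_euler("xyz",st["tcp_rot"]).as_matrix()
    return c,T@np.array(c["hand_eye"])
def ray(n,px,st=None):
    c,P=campose(n,st);K=np.array(c["mtx"]);k=c["k1"]
    p=np.atleast_2d(np.array(px,float));d=np.c_[(p[:,0]-K[0,2])/K[0,0],(p[:,1]-K[1,2])/K[1,1]]
    u=d.copy()
    for _ in range(20): u=d/(1+k*(u**2).sum(1,keepdims=True))
    return P[:3,3],np.c_[u,np.ones(len(u))]@P[:3,:3].T
def at_z(n,px,z,st=None):
    o,v=ray(n,px,st); return o+v*((z-o[2])/v[:,2])[:,None]
def proj(n,X,st=None):
    c,P=campose(n,st);K=np.array(c["mtx"]);X=np.atleast_2d(X)
    q=(X-P[:3,3])@P[:3,:3];u=q[:,:2]/q[:,2:];u=u*(1+c["k1"]*(u**2).sum(1,keepdims=True))
    return u*[K[0,0],K[1,1]]+K[:2,2]
def crop(im,l,t,w,h,s,name):
    cv2.imwrite(name,cv2.resize(im[t:t+h,l:l+w,::-1],None,fx=s,fy=s,interpolation=cv2.INTER_CUBIC))
E
python3 - <<'E'
from h import *
t=cv2.imread("pics/top0.png")[:,:,::-1];s=cv2.imread("pics/side0.png")[:,:,::-1]
crop(t,295,225,135,115,5,"pics/tc.png");crop(s,195,235,160,150,5,"pics/sc.png")
crop(t,190,205,60,110,5,"pics/tr.png");crop(s,250,140,120,60,6,"pics/sr.png")
for l in ["fixture","rack","thumbscrew","spare","clamp_post","jar"]:
  for n in ["top","side"]:
    for m in arm.masks_of(l,n)[:3]:
        y,x=np.nonzero(m["pixels"]);print(l,n,round(m["score"],2),m["bbox"],x.mean().round(1),y.mean().round(1))
E
```

```text
fixture top 0.76 [300.2, 236.3, 121.9, 99.7] 361.7 286.8
fixture top 0.68 [246.5, 165.9, 21.8, 30.1] 257.3 181.3
fixture top 0.23 [461.5, 230.4, 24.5, 23.4] 473.6 240.7
rack top 0.96 [203.3, 243.5, 33.1, 60.4] 220.6 272.4
rack side 0.83 [259.3, 154.3, 70.1, 43.3] 293.1 177.3
rack side 0.41 [189.7, 409.3, 86.5, 68.3] 239.8 446.5
rack side 0.18 [309.3, 248.2, 21.8, 18.8] 321.2 257.4
thumbscrew top 0.69 [206.2, 251.7, 16.8, 11.7] 216.0 256.9
thumbscrew top 0.61 [217.7, 215.5, 13.9, 13.4] 224.4 221.8
thumbscrew top 0.24 [301.7, 237.0, 121.4, 99.3] 361.2 286.8
thumbscrew side 0.74 [340.7, 161.7, 15.6, 24.7] 347.6 172.3
thumbscrew side 0.59 [304.8, 151.6, 11.6, 20.1] 308.4 162.3
thumbscrew side 0.44 [234.6, 270.1, 106.7, 84.6] 286.2 314.3
spare top 0.6 [212.2, 281.1, 13.2, 14.9] 221.6 287.1
spare side 0.58 [271.2, 157.2, 8.9, 17.3] 275.5 167.1
clamp_post top 0.75 [350.1, 235.2, 64.8, 75.2] 381.3 273.2
clamp_post side 0.97 [232.4, 272.1, 111.9, 81.7] 286.1 314.6
jar top 0.82 [460.9, 228.6, 25.5, 23.8] 473.6 240.3
jar side 0.91 [323.4, 424.2, 36.4, 46.3] 342.4 446.6
jar side 0.43 [196.0, 239.5, 144.9, 142.5] 271.5 314.0
jar side 0.35 [234.8, 271.1, 110.6, 82.4] 286.2 314.5
```

View pics/tc.png

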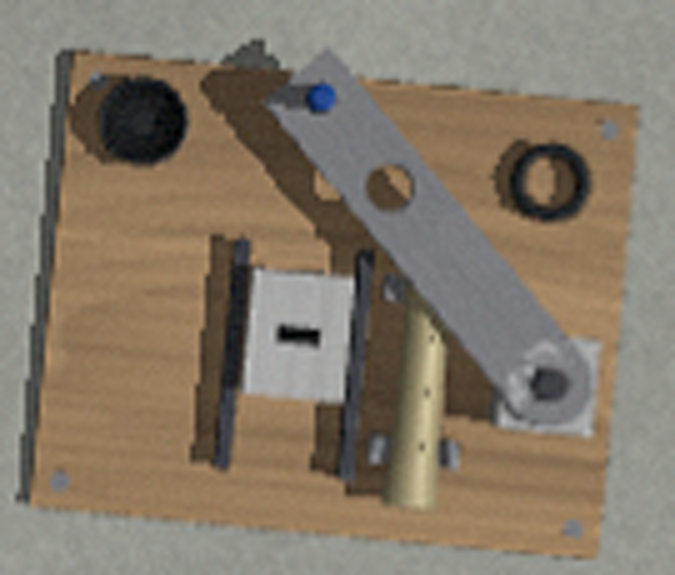

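View pics/sc.png

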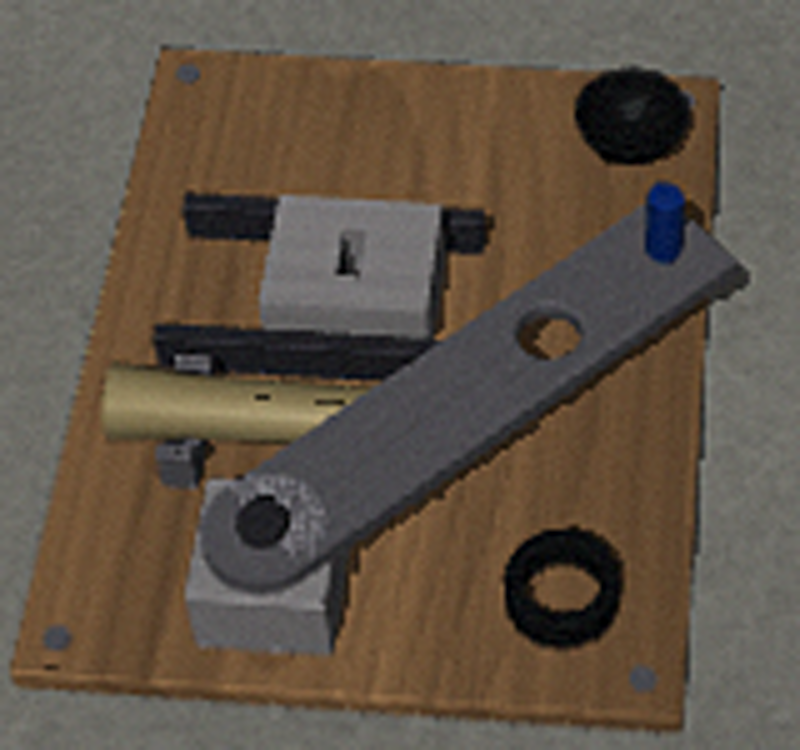

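View pics/tr.png

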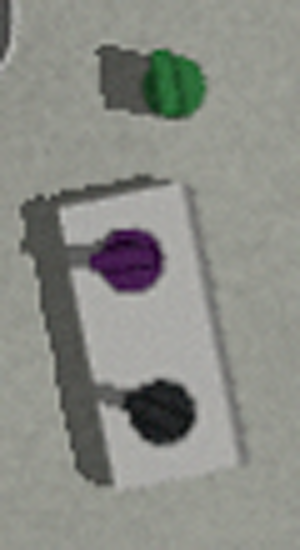

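View pics/sr.png

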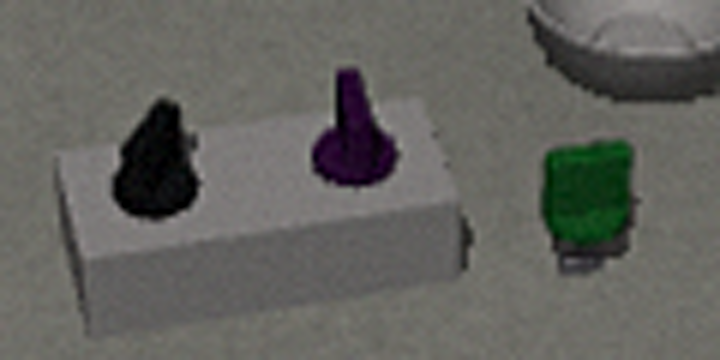

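Run:
```python
from h import *
def fx(c,l,t,s): return (np.array(c,float)+.5)/s-.5+[l,t]
ct=fx([[67,50],[638,105],[598,557],[30,505]],295,225,5)
cs=fx([[718,76],[684,725],[12,682],[162,47]],195,235,5)
A=np.array([[.12,.15],[.12,-.15],[-.12,-.15],[-.12,.15]])
for n,c in (("top",ct),("side",cs)):
    W=at_z(n,c,.012 )[:,:2]
    m=W.mean(0);H=A.T@(W-m);th=np.arctan2(H[0,1]-H[1,0],H[0,0]+H[1,1])
    print(n,W.round(4).tolist(),m.round(4),np.degrees(th),[np.linalg.norm(W[i]-W[(i+1)%4]).round(4) for i in range(4)])
T={"slot":([299,335],.046),"hole":([389,188],.056),"posttop":([321,98],.09),"hinge":([549,383],.056)}
S={"slot":([351,254],.046),"hole":([550,332],.056),"posttop":([665,192],.09),"hinge":([264,521],.056)}
for k in T:
  print(k,at_z("top",fx(T[k][0],295,225,5),T[k][1])[0].round(4),at_z("side",fx(S[k][0],195,235,5),S[k][1])[0].round(4))
# rack tops
print("rack",at_z("top",fx([[60,208],[182,182],[243,462],[115,490]],190,205,5),.042).round(4).tolist())
print("collar top z .048 ",at_z("top",fx([[127,260],[160,411]],190,205,5),.062).round(4).tolist())
print("side collar",at_z("side",fx([[354,155]],250,140,6),.048).round(4), "wingtop",at_z("side",fx([[348,75]],250,140,6),.076).round(4))
```

```text
top [[0.6325, 0.0243], [0.6085, -0.2762], [0.3711, -0.2577], [0.3948, 0.0398]] [ 0.5017 -0.1174] -4.37929190713753 [np.float64(0.3015), np.float64(0.2381), np.float64(0.2984), np.float64(0.2382)]
side [[0.6363, 0.0244], [0.6129, -0.2773], [0.3754, -0.2593], [0.3986, 0.0432]] [ 0.5058 -0.1173] -4.422076397413997 [np.float64(0.3026), np.float64(0.2382), np.float64(0.3035), np.float64(0.2385)]
slot [ 0.4859 -0.097   0.046 ] [ 0.4896 -0.0953  0.046 ]
hole [ 0.5614 -0.1413  0.056 ] [ 0.5664 -0.14    0.056 ]
posttop [ 0.6045 -0.1038  0.09  ] [ 0.6093 -0.1013  0.09  ]
hinge [ 0.4633 -0.2243  0.056 ] [ 0.4663 -0.2206  0.056 ]
rack [[0.5962, 0.2982, 0.042], [0.6105, 0.2349, 0.042], [0.4672, 0.2003, 0.042], [0.4515, 0.2663, 0.042]]
collar top z .048  [[0.5691, 0.2592, 0.062], [0.4927, 0.2406, 0.062]]
side collar [[0.5742 0.2595 0.048 ]] wingtop [[0.5722 0.2746 0.076 ]]
```

```bash
python3 -m crank '[{"dx":0.044,"dy":-0.076,"rz":-10.6,"fingers":0.05},{"dx":0.07,"dy":-0.12,"rz":-21.2,"fingers":0.05},{"dx":0.1,"dy":-0.17,"rz":-31.8,"fingers":0.05},{"dx":0.13,"dy":-0.22,"rz":-42.4,"fingers":0.05},{"dx":0.16,"dy":-0.28,"rz":-53,"fingers":0.05},{"dx":0.19,"dy":-0.33,"rz":-63.6,"fingers":0.05},{"dx":0.22,"dy":-0.38,"rz":-74.2,"fingers":0.05},{"dx":0.25,"dy":-0.43,"rz":-84.8,"fingers":0.05},{"dx":0.28,"dy":-0.48,"rz":-95.4,"fingers":0.05},{"dx":0.31,"dy":-0.53,"rz":-106,"fingers":0.05}]' 20
python3 -m crank '[{"dx":0.03,"dy":-0.053},{"dx":0.06,"dy":-0.106},{"dx":0.09,"dy":-0.16},{"dx":0.12,"dy":-0.21},{"dx":0.128,"dy":-0.234},{"dx":0.128,"dy":-0.234}]'
python3 - <<'E'
from h import *
st=arm.read_state();im=arm.snapshot("wrist");cv2.imwrite("pics/w1.png",im[:,:,::-1]);print(st)
print(proj("wrist",[[.6069,-.1026,.09],[.564,-.1406,.056],[.4878,-.0962,.046]],st))
E
```

```text
{'t': 0.75, 'joint_positions': array([-1.35488027,  0.46858499, -0.04863152,  1.53248393,  0.02410263,
        1.14098791, -0.08230186]), 'joint_velocities': array([-0.00017939,  0.00233636,  0.00157936,  0.00062777, -0.00079675,
       -0.00133481, -0.00066916]), 'joint_torque': array([-6.26822348e-04, -5.10065567e+01, -4.66745824e-02, -2.37992960e+01,
        1.08279573e-02,  7.96358017e-04, -4.85488897e-06]), 'ee_pos': array([0.16354897, 0.65491613, 0.2313519 ]), 'tcp_rot': array([ 3.14147397e+00, -5.49709092e-05,  2.89681356e+00]), 'contact_force': array([ 0.06682524,  0.39994952, -0.50894803]), 'moment': array([-0.00411281,  0.04042604,  0.01213951]), 'finger_gap': 0.08530127495612135}
[[-120.41934508  635.75891472]
 [-134.04603322  590.85069585]
 [-133.71144879  545.42981515]]$[0]: bad value
$[0]: bad value
```

View pics/w1.png

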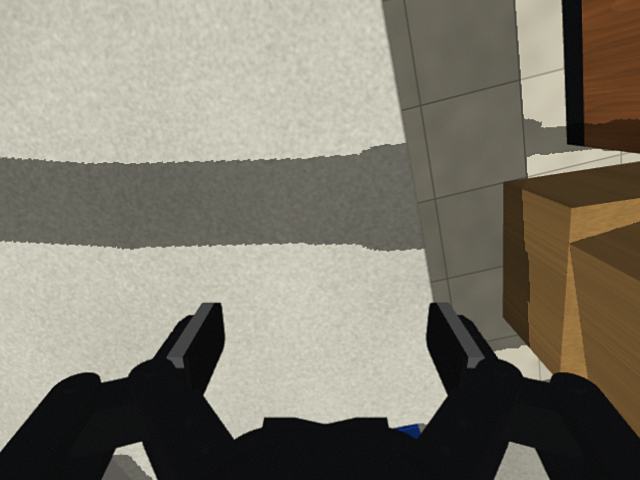

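The rows were refused, so the arm didn't move and the picture is the same as at the start. I'll fill in every field.

```bash
python3 -m crank '[{"dx":0.044,"dy":-0.076,"dz":0,"rx":0,"ry":0,"rz":-10.6,"fingers":0.05},{"dx":0.07,"dy":-0.12,"dz":0,"rx":0,"ry":0,"rz":-21.2,"fingers":0.05},{"dx":0.1,"dy":-0.17,"dz":0,"rx":0,"ry":0,"rz":-31.8,"fingers":0.05},{"dx":0.13,"dy":-0.22,"dz":0,"rx":0,"ry":0,"rz":-42.4,"fingers":0.05},{"dx":0.16,"dy":-0.28,"dz":0,"rx":0,"ry":0,"rz":-53,"fingers":0.05},{"dx":0.19,"dy":-0.33,"dz":0,"rx":0,"ry":0,"rz":-63.6,"fingers":0.05},{"dx":0.22,"dy":-0.38,"dz":0,"rx":0,"ry":0,"rz":-74.2,"fingers":0.05},{"dx":0.25,"dy":-0.43,"dz":0,"rx":0,"ry":0,"rz":-84.8,"fingers":0.05},{"dx":0.28,"dy":-0.48,"dz":0,"rx":0,"ry":0,"rz":-95.4,"fingers":0.05},{"dx":0.31,"dy":-0.53,"dz":0,"rx":0,"ry":0,"rz":-106,"fingers":0.05}]' 20
```

```text
t: 2.05
ee_pos: [0.4744, 0.1234, 0.2319]
tcp_rot: [3.141, -0.002, 1.041]
contact_force: [0.1, 0.1, -0.2]
finger_gap: 0.0506
```

```bash
python3 -m crank '[{"dx":0.03,"dy":-0.053,"dz":0,"rx":0,"ry":0,"rz":0,"fingers":0.05},{"dx":0.06,"dy":-0.106,"dz":0,"rx":0,"ry":0,"rz":0,"fingers":0.05},{"dx":0.09,"dy":-0.16,"dz":0,"rx":0,"ry":0,"rz":0,"fingers":0.05},{"dx":0.12,"dy":-0.21,"dz":0,"rx":0,"ry":0,"rz":0,"fingers":0.05},{"dx":0.128,"dy":-0.234,"dz":0,"rx":0,"ry":0,"rz":0,"fingers":0.05},{"dx":0.128,"dy":-0.234,"dz":0,"rx":0,"ry":0,"rz":0,"fingers":0.05}]'
python3 - <<'E'
from h import *
st=arm.read_state();im=arm.snapshot("wrist");cv2.imwrite("pics/w2.png",im[:,:,::-1]);print(st["joint_positions"],st["ee_pos"])
print(proj("wrist",[[.6069,-.1026,.09],[.564,-.1406,.056],[.4878,-.0962,.046]],st))
E
```

```text
t: 2.8
ee_pos: [0.6016, -0.1118, 0.2313]
tcp_rot: [3.141, 0.001, 1.042]
contact_force: [0.1, 0.2, 0.4]
finger_gap: 0.0503
[-0.35286793  0.41066825  0.63367789  1.72003517 -0.26722427  1.09845946
 -0.16459176] [ 0.6015728  -0.11177604  0.23130864]
[[325.95997891 205.32204381]
 [307.15002105 251.51815132]
 [218.52917752 247.70861827]]
```

View pics/w2.png

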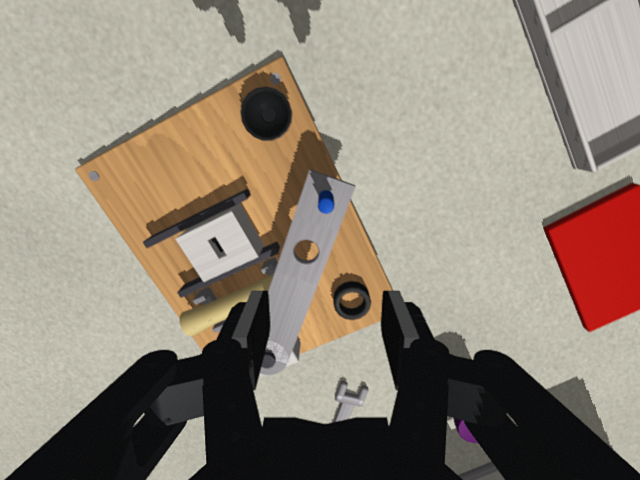

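```bash
python3 - <<'E'
from h import *
st=arm.read_state();im=cv2.imread("pics/w2.png")[:,:,::-1]
crop(im,170,190,110,100,7,"pics/w2c.png")
print(at_z("wrist",[[326,205]],.09,st))
E
python3 -m crank '[{"dx":0.0055,"dy":0.009,"dz":-0.05,"rx":0,"ry":0,"rz":0,"fingers":0.05},{"dx":0.0055,"dy":0.009,"dz":-0.1,"rx":0,"ry":0,"rz":0,"fingers":0.05},{"dx":0.0055,"dy":0.009,"dz":-0.14,"rx":0,"ry":0,"rz":0,"fingers":0.05},{"dx":0.0055,"dy":0.009,"dz":-0.165,"rx":0,"ry":0,"rz":0,"fingers":0.05},{"dx":0.0055,"dy":0.009,"dz":-0.165,"rx":0,"ry":0,"rz":0,"fingers":0.0},{"dx":0.0055,"dy":0.009,"dz":-0.165,"rx":0,"ry":0,"rz":0,"fingers":0.0},{"dx":0.0055,"dy":0.009,"dz":-0.165,"rx":0,"ry":0,"rz":0,"fingers":0.0},{"dx":0.0055,"dy":0.009,"dz":-0.165,"rx":0,"ry":0,"rz":0,"fingers":0.0}]' 20
```

```text
[[ 0.60679066 -0.09980832  0.09      ]]
t: 3.85
ee_pos: [0.6082, -0.0994, 0.0677]
tcp_rot: [3.14, -0.002, 1.047]
contact_force: [0.2, 0.9, 2.2]
finger_gap: 0.013
```

View pics/w2c.png

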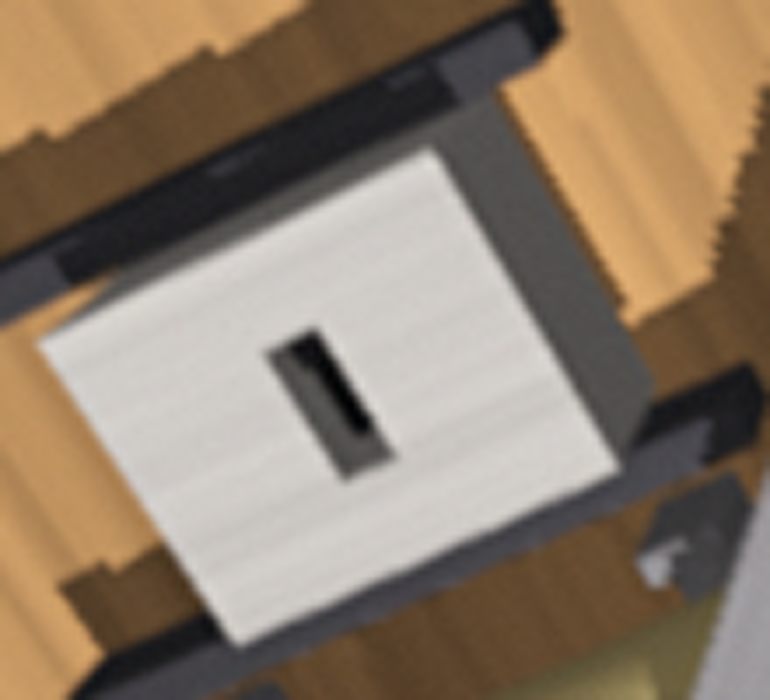

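Run:
```python
from h import *
st=dict(ee_pos=[0.60157,-0.11178,0.23131],tcp_rot=[3.141,.001,1.042])
f=lambda c:(np.array(c,float)+.5)/7-.5+[170,190]
s=at_z("wrist",f([[265,352],[318,328],[398,460],[345,480]]),.046,st);print(s,s.mean(0))
r=at_z("wrist",f([[38,342],[432,150],[620,468],[240,645]]),.046,st);print(r,r.mean(0))
im=cv2.imread("pics/w2.png")[:,:,::-1]
crop(im,230,320,90,60,8,"pics/w2h.png")
crop(im,60,40,340,330,2,"pics/w2b.png")
d=r[0]-r[3]; e=r[1]-r[2];print([np.degrees(np.arctan2(v[1],v[0])) for v in (d,e,r[1]-r[0],r[2]-r[3])])
```

```text
[[ 0.48319346 -0.08389243  0.046     ]
 [ 0.49173333 -0.08473527  0.046     ]
 [ 0.48985015 -0.10668837  0.046     ]
 [ 0.48150981 -0.10540145  0.046     ]] [ 0.48657169 -0.09517938  0.046     ]
[[ 0.45652767 -0.06664427  0.046     ]
 [ 0.52036918 -0.07161756  0.046     ]
 [ 0.51651073 -0.1236288   0.046     ]
 [ 0.45289665 -0.11896692  0.046     ]] [ 0.48657606 -0.09521439  0.046     ]
[np.float64(86.03022827836344), np.float64(85.75729826400153), np.float64(-4.454375599518405), np.float64(-4.191362717249377)]
```

View pics/w2h.png

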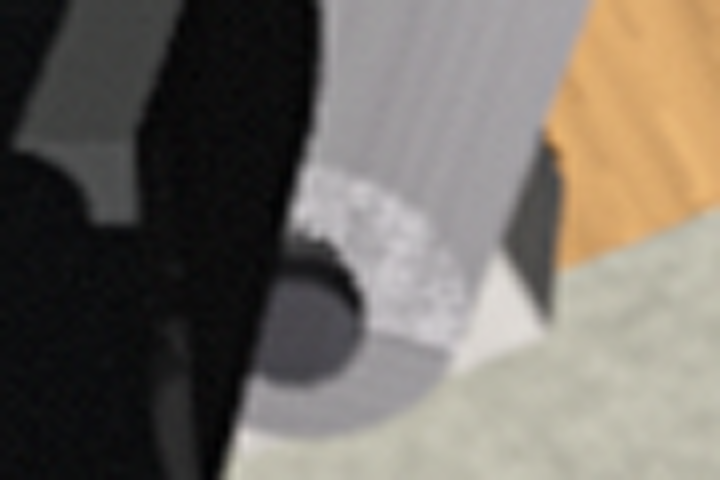

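View pics/w2b.png

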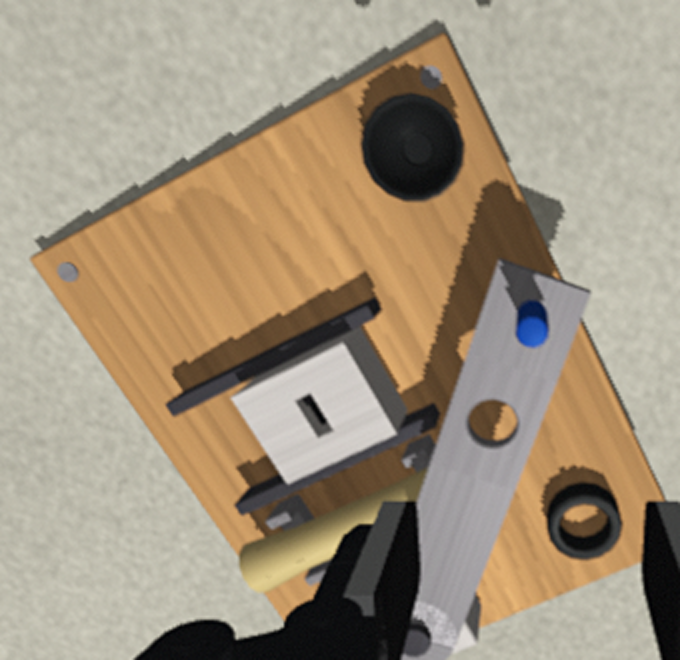

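```bash
python3 -m crank '[{"dx":-0.016,"dy":0.018,"dz":0,"rx":0,"ry":0,"rz":4,"fingers":0.0},{"dx":-0.031,"dy":0.030,"dz":0,"rx":0,"ry":0,"rz":8,"fingers":0.0},{"dx":-0.0476,"dy":0.041,"dz":0,"rx":0,"ry":0,"rz":12,"fingers":0.0},{"dx":-0.065,"dy":0.05,"dz":0,"rx":0,"ry":0,"rz":16,"fingers":0.0},{"dx":-0.083,"dy":0.057,"dz":0,"rx":0,"ry":0,"rz":20,"fingers":0.0},{"dx":-0.099,"dy":0.061,"dz":0,"rx":0,"ry":0,"rz":23,"fingers":0.0},{"dx":-0.1114,"dy":0.0636,"dz":0,"rx":0,"ry":0,"rz":25.5,"fingers":0.0},{"dx":-0.1114,"dy":0.0636,"dz":0,"rx":0,"ry":0,"rz":25.5,"fingers":0.0},{"dx":-0.1114,"dy":0.0636,"dz":0,"rx":0,"ry":0,"rz":25.5,"fingers":0.0}]' 20
python3 - <<'E'
from h import *
st=arm.read_state();im=arm.snapshot("wrist");cv2.imwrite("pics/w3.png",im[:,:,::-1]);print(st)
im=arm.snapshot("top");crop(im,295,225,135,115,5,"pics/t3.png")
E
```

```text
t: 4.97
ee_pos: [0.4963, -0.0355, 0.0675]
tcp_rot: [3.14, -0.002, 1.492]
contact_force: [0.4, 5.2, 6.8]
finger_gap: 0.0129
{'t': 4.975, 'joint_positions': array([-0.35491502,  0.42613718,  0.42825125,  2.1196021 , -0.29132944,
        0.649154  ,  0.19485286]), 'joint_velocities': array([ 1.41961491e-03,  3.83741587e-03,  7.75596158e-04, -4.32725199e-03,
       -1.73798853e-03, -7.13294266e-05, -2.43468793e-03]), 'joint_torque': array([ 2.38535710e+00, -3.36499214e+01,  6.10666081e+00, -1.26841941e+01,
        8.15054365e-01, -2.68954961e-01, -1.81693485e-02]), 'ee_pos': array([ 0.4962578 , -0.03547283,  0.06748598]), 'tcp_rot': array([ 3.13988581e+00, -2.07178025e-03,  1.49245429e+00]), 'contact_force': array([0.42183148, 5.17489364, 6.78146158]), 'moment': array([ 1.00409264, -0.08375363,  0.01418767]), 'finger_gap': 0.012874322559810204}
```

View pics/w3.png

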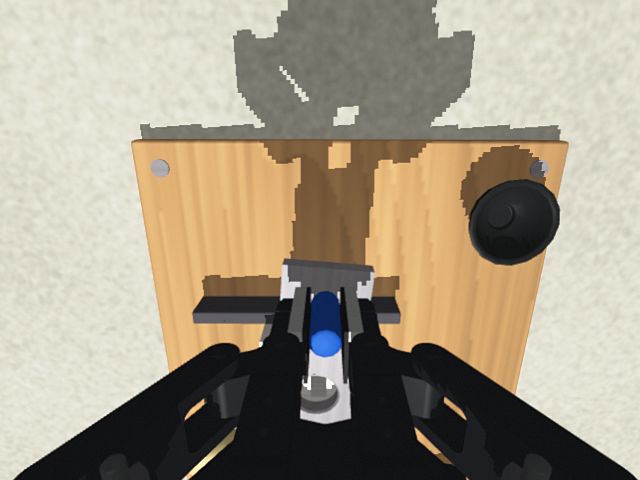

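View pics/t3.png

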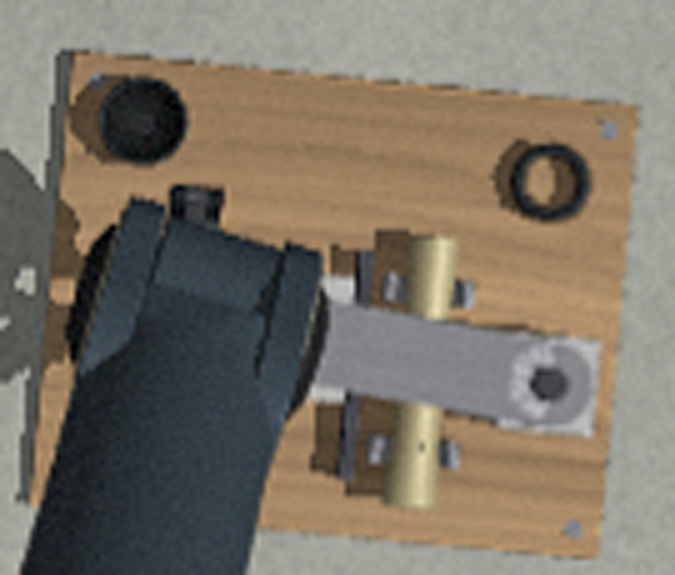

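```bash
python3 -m crank '[{"dx":0,"dy":0,"dz":0,"rx":0,"ry":0,"rz":0,"fingers":0.05},{"dx":0,"dy":0,"dz":0,"rx":0,"ry":0,"rz":0,"fingers":0.05},{"dx":0,"dy":0,"dz":0.06,"rx":0,"ry":0,"rz":0,"fingers":0.05},{"dx":0,"dy":-0.02,"dz":0.11,"rx":0,"ry":0,"rz":0,"fingers":0.07},{"dx":0,"dy":-0.05,"dz":0.14,"rx":0,"ry":0,"rz":0,"fingers":0.07},{"dx":0,"dy":-0.05,"dz":0.14,"rx":0,"ry":0,"rz":0,"fingers":0.07},{"dx":0,"dy":-0.05,"dz":0.14,"rx":0,"ry":0,"rz":0,"fingers":0.07}]' 20
python3 - <<'E'
from h import *
st=arm.read_state();im=arm.snapshot("wrist");cv2.imwrite("pics/w4.png",im[:,:,::-1]);print(st["ee_pos"].tolist(),st["tcp_rot"].tolist(),st["joint_positions"])
print(proj("wrist",[[.4866,-.0952,.046],[.4866,-.0952,.056]],st))
E
```

```text
t: 5.95
ee_pos: [0.4946, -0.086, 0.2053]
tcp_rot: [-3.139, -0.0, 1.492]
contact_force: [-0.2, -0.6, -0.1]
finger_gap: 0.0698
[0.49464971411790953, -0.08601182684082173, 0.20528935455692532] [-3.139411745638763, -0.0003557229287809438, 1.4917634757009868] [-0.3742117   0.22924925  0.54610579  1.9902289  -0.14462197  0.9616856
  0.16456345]
[[317.98052443 223.30073792]
 [317.72565901 226.70628747]]
```

View pics/w4.png

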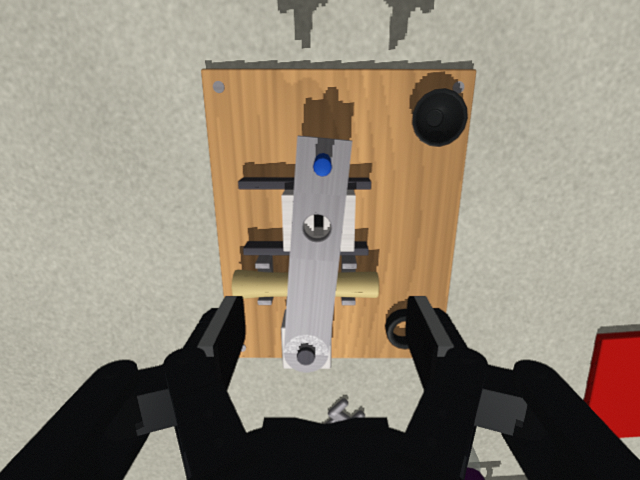

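Run:
```python
from h import *
im=cv2.imread("pics/w4.png")[:,:,::-1]
crop(im,280,190,75,75,10,"pics/w4c.png")
```

```text
(no output)
```

View pics/w4c.png

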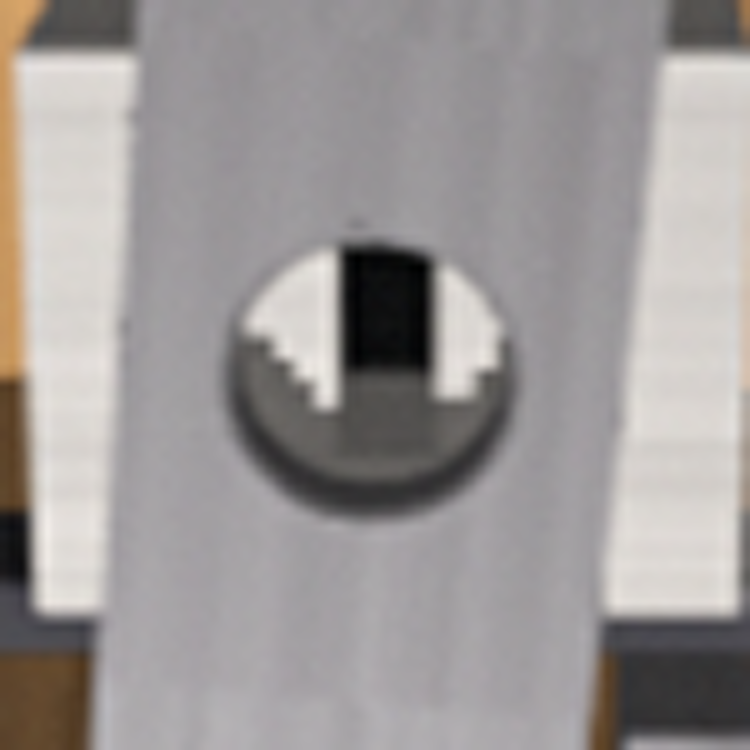

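Run:
```python
from h import *
st=dict(ee_pos=[0.49465,-0.08601,0.20529],tcp_rot=[-3.13941,-.00036,1.49176])
f=lambda c:(np.array(c,float)+.5)/10-.5+[280,190]
e=np.array([[370+148*np.cos(a),379+143*np.sin(a)] for a in np.linspace(0,6.283,8,endpoint=False)])
h=at_z("wrist",f(e),.056,st);print("hole",h.mean(0),np.ptp(h,axis=0))
print("slot edges",at_z("wrist",f([[339,310],[434,310]]),.046,st))
r=at_z("wrist",f([[17,50],[742,50],[738,612],[35,612]]),.046,st);print(r.round(4).tolist(),r.mean(0))
print("hinge",at_z("wrist",[[306,354]],.056,st),"post",at_z("wrist",[[322,164]],.09,st))
```

```text
hole [ 0.48552205 -0.09587887  0.056     ] [0.02549207 0.02584426 0.        ]
slot edges [[ 0.48280496 -0.09234621  0.046     ]
 [ 0.49121086 -0.09299135  0.046     ]]
[[0.457, -0.0668, 0.046], [0.5197, -0.0716, 0.046], [0.5166, -0.1238, 0.046], [0.4526, -0.1189, 0.046]] [ 0.48647328 -0.09527262  0.046     ]
hinge [[ 0.46409005 -0.22500508  0.056     ]] post [[ 0.49532727 -0.03750698  0.09      ]]
```

```bash
python3 -m crank '[{"dx":0.01,"dy":0.05,"dz":0.02,"rx":0,"ry":0,"rz":0,"fingers":0.05},{"dx":0.02,"dy":0.11,"dz":0.03,"rx":0,"ry":0,"rz":0,"fingers":0.05},{"dx":0.035,"dy":0.17,"dz":0.03,"rx":0,"ry":0,"rz":0,"fingers":0.05},{"dx":0.05,"dy":0.23,"dz":0.03,"rx":0,"ry":0,"rz":0,"fingers":0.05},{"dx":0.06,"dy":0.29,"dz":0.03,"rx":0,"ry":0,"rz":0,"fingers":0.05},{"dx":0.07,"dy":0.335,"dz":0.03,"rx":0,"ry":0,"rz":0,"fingers":0.05},{"dx":0.07,"dy":0.335,"dz":0.03,"rx":0,"ry":0,"rz":0,"fingers":0.05},{"dx":0.07,"dy":0.335,"dz":0.03,"rx":0,"ry":0,"rz":0,"fingers":0.05}]' 20
python3 - <<'E'
from h import *
st=arm.read_state();im=arm.snapshot("wrist");cv2.imwrite("pics/w5.png",im[:,:,::-1]);print(st["ee_pos"].tolist(),st["tcp_rot"].tolist(),st["joint_positions"])
q=proj("wrist",[[.571,.26,.076]],st)[0];print(q)
l,t=int(q[0])-60,int(q[1])-60
crop(im,l,t,130,120,6,"pics/w5c.png");print(l,t)
E
```

```text
t: 7.0
ee_pos: [0.5647, 0.2481, 0.2346]
tcp_rot: [-3.139, 0.002, 1.492]
contact_force: [0.2, -0.2, 0.6]
finger_gap: 0.05
[0.5647050811905033, 0.2481254264976917, 0.2346097703662089] [-3.1391364977606306, 0.0024894189940605216, 1.4924135762754744] [-0.77694632  0.38491735  0.39458002  1.69205982 -0.16147035  1.10032461
 -0.41280732]
[332.46297227 198.68485902]
272 138
```

View pics/w5.png

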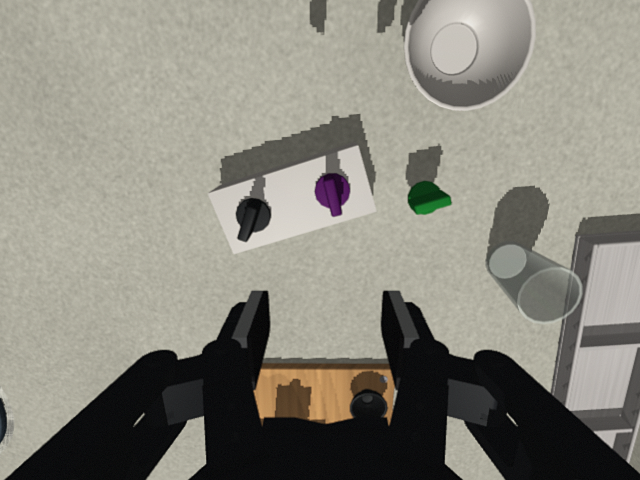

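View pics/w5c.png

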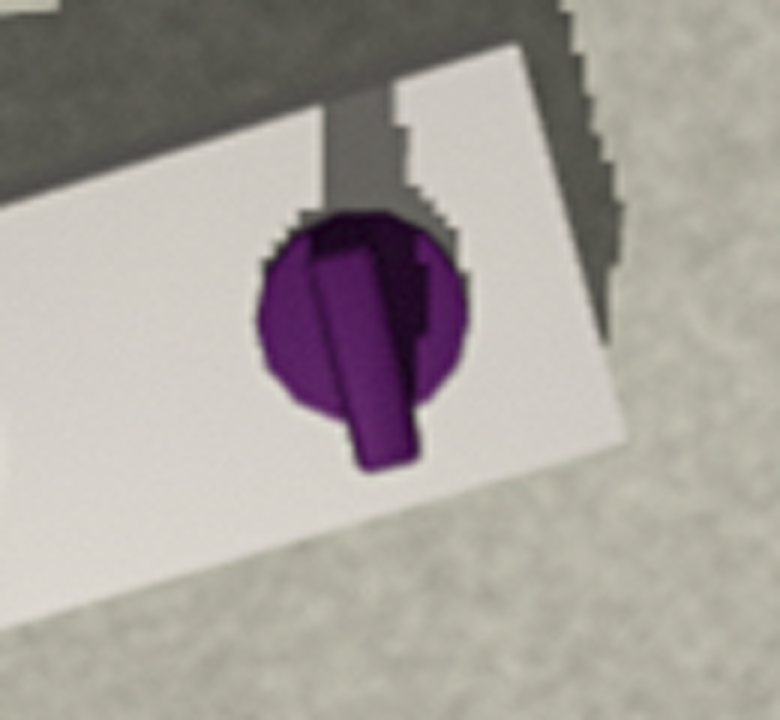

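Run:
```python
from h import *
st=arm.read_state()
f=lambda c:(np.array(c,float)+.5)/6-.5+[272,138]
w=at_z("wrist",f([[313,258],[370,248],[420,458],[363,471]]),.076,st)[:,:2];print(w.round(4).tolist(),"c",w.mean(0))
d=(w[0]+w[1]-w[2]-w[3])/2;print("len",np.linalg.norm(d),"wing yaw",np.degrees(np.arctan2(d[1],d[0])),"width",np.linalg.norm(w[0]-w[1]))
c=at_z("wrist",f([[258,315],[468,315],[362,210],[362,422]]),.048,st);print("collar",c.round(4).tolist(),c.mean(0))
R0=R.from_euler("xyz",st["tcp_rot"]).as_matrix();print("tool y yaw",np.degrees(np.arctan2(R0[1,1],R0[0,1])), st["ee_pos"])
for n in("top","side"):
  arm.snapshot(n)
  for m in arm.masks_of("thumbscrew",n)[:3]: print(n,m["score"],m["bbox"])
```

```text
[[0.5652, 0.2754], [0.5734, 0.2762], [0.5785, 0.2447], [0.57, 0.2434]] c [0.57179053 0.25990659]
len 0.03213355858541617 wing yaw 98.89941741941827 width 0.008235482103556875
collar [[0.5553, 0.262, 0.048], [0.5882, 0.2594, 0.048], [0.5728, 0.2771, 0.048], [0.5703, 0.2434, 0.048]] [0.5716379  0.26047862 0.048     ]
tool y yaw -4.589788897027797 [0.56506144 0.247219   0.23516995]
top 0.73 [300.4, 235.9, 123.0, 101.3]
top 0.6 [211.1, 252.9, 9.0, 7.6]
side 0.68 [340.2, 160.9, 15.3, 22.5]
side 0.45 [304.9, 151.1, 11.1, 20.2]
```

```bash
python3 -m crank '[{"dx":0.0068,"dy":0.0125,"dz":-0.03,"rx":0,"ry":0,"rz":8,"fingers":0.05},{"dx":0.0068,"dy":0.0125,"dz":-0.08,"rx":0,"ry":0,"rz":13.5,"fingers":0.05},{"dx":0.0068,"dy":0.0125,"dz":-0.13,"rx":0,"ry":0,"rz":13.5,"fingers":0.05},{"dx":0.0068,"dy":0.0125,"dz":-0.165,"rx":0,"ry":0,"rz":13.5,"fingers":0.05},{"dx":0.0068,"dy":0.0125,"dz":-0.18,"rx":0,"ry":0,"rz":13.5,"fingers":0.05},{"dx":0.0068,"dy":0.0125,"dz":-0.183,"rx":0,"ry":0,"rz":13.5,"fingers":0.05},{"dx":0.0068,"dy":0.0125,"dz":-0.183,"rx":0,"ry":0,"rz":13.5,"fingers":0.05}]' 20
python3 - <<'E'
from h import *
st=arm.read_state();im=arm.snapshot("wrist");cv2.imwrite("pics/w6.png",im[:,:,::-1]);print(st["ee_pos"],st["contact_force"])
E
```

```text
t: 8.12
ee_pos: [0.5735, 0.2613, 0.0547]
tcp_rot: [3.139, -0.001, 1.727]
contact_force: [-0.3, 0.7, 0.2]
finger_gap: 0.0499
[0.57350045 0.26128079 0.05473025] [-0.32694928  0.67208839  0.21045855]
```

View pics/w6.png

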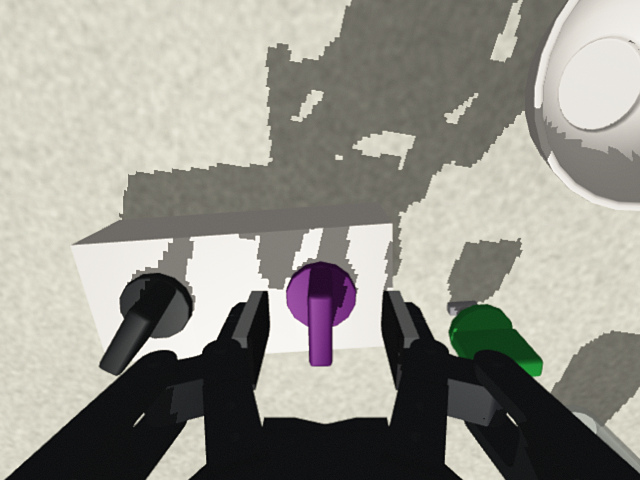

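```bash
python3 -m crank '[{"dx":-0.001,"dy":-0.001,"dz":-0.001,"rx":0,"ry":0,"rz":0,"fingers":0.02},{"dx":-0.001,"dy":-0.001,"dz":-0.001,"rx":0,"ry":0,"rz":0,"fingers":0.0},{"dx":-0.001,"dy":-0.001,"dz":-0.001,"rx":0,"ry":0,"rz":0,"fingers":0.0},{"dx":-0.001,"dy":-0.001,"dz":-0.001,"rx":0,"ry":0,"rz":0,"fingers":0.0},{"dx":-0.001,"dy":-0.001,"dz":-0.001,"rx":0,"ry":0,"rz":0,"fingers":0.0}]' 40
python3 - <<'E'
from h import *
st=arm.read_state();print(st["ee_pos"],st["contact_force"])
E
```

```text
t: 8.8
ee_pos: [0.5718, 0.2602, 0.053]
tcp_rot: [3.141, -0.0, 1.727]
contact_force: [-0.7, -0.5, 6.3]
finger_gap: 0.009
[0.57181755 0.26017241 0.05302109] [-0.67682936 -0.49814752  6.27546208]
```

```bash
python3 -m crank '[{"dx":0,"dy":0,"dz":0.02,"rx":0,"ry":0,"rz":0,"fingers":0.0},{"dx":0,"dy":0,"dz":0.06,"rx":0,"ry":0,"rz":0,"fingers":0.0},{"dx":0,"dy":0,"dz":0.11,"rx":0,"ry":0,"rz":0,"fingers":0.0},{"dx":-0.01,"dy":-0.04,"dz":0.12,"rx":0,"ry":0,"rz":-3,"fingers":0.0},{"dx":-0.025,"dy":-0.1,"dz":0.12,"rx":0,"ry":0,"rz":-6,"fingers":0.0},{"dx":-0.04,"dy":-0.16,"dz":0.12,"rx":0,"ry":0,"rz":-9,"fingers":0.0},{"dx":-0.055,"dy":-0.22,"dz":0.12,"rx":0,"ry":0,"rz":-12,"fingers":0.0},{"dx":-0.07,"dy":-0.28,"dz":0.12,"rx":0,"ry":0,"rz":-13.2,"fingers":0.0},{"dx":-0.082,"dy":-0.335,"dz":0.115,"rx":0,"ry":0,"rz":-13.2,"fingers":0.0},{"dx":-0.084,"dy":-0.3545,"dz":0.11,"rx":0,"ry":0,"rz":-13.2,"fingers":0.0}]' 40
python3 -m crank '[{"dx":0,"dy":0,"dz":0,"rx":0,"ry":0,"rz":0,"fingers":0.0},{"dx":0,"dy":0,"dz":0,"rx":0,"ry":0,"rz":0,"fingers":0.0},{"dx":0,"dy":0,"dz":0,"rx":0,"ry":0,"rz":0,"fingers":0.0}]' 40
python3 - <<'E'
from h import *
st=arm.read_state();im=arm.snapshot("wrist");cv2.imwrite("pics/w7.png",im[:,:,::-1]);print(st["ee_pos"].tolist(),st["tcp_rot"],st["contact_force"],st["joint_positions"])
crop(arm.snapshot("side"),195,185,160,150,5,"pics/s7.png")
E
```

```text
t: 10.05
ee_pos: [0.4861, -0.0985, 0.1633]
tcp_rot: [3.14, 0.0, 1.491]
contact_force: [0.5, -0.4, -0.9]
finger_gap: 0.0093
t: 10.42
ee_pos: [0.488, -0.0929, 0.1625]
tcp_rot: [3.141, -0.001, 1.5]
contact_force: [0.9, -0.4, -0.6]
finger_gap: 0.0089
[0.4879633140058536, -0.09287067487862168, 0.16253975726126588] [ 3.14119807e+00 -5.52010489e-04  1.49991280e+00] [ 0.88397743 -0.35635844 -0.60331929] [-0.31583945  0.27455563  0.50246752  2.04717055 -0.17399584  0.85959792
  0.21398971]
```

View pics/w7.png

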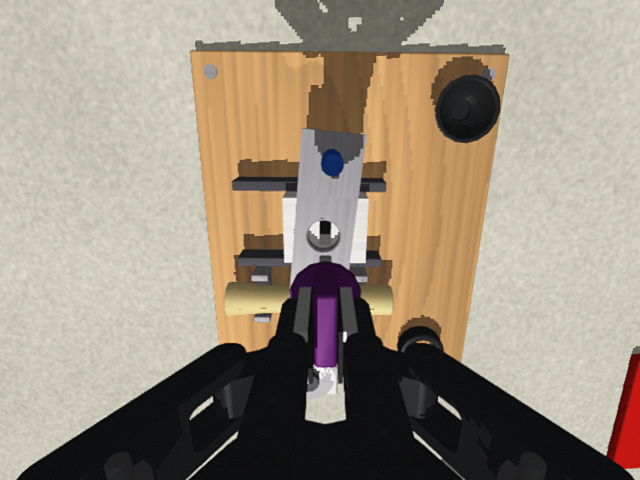

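View pics/s7.png

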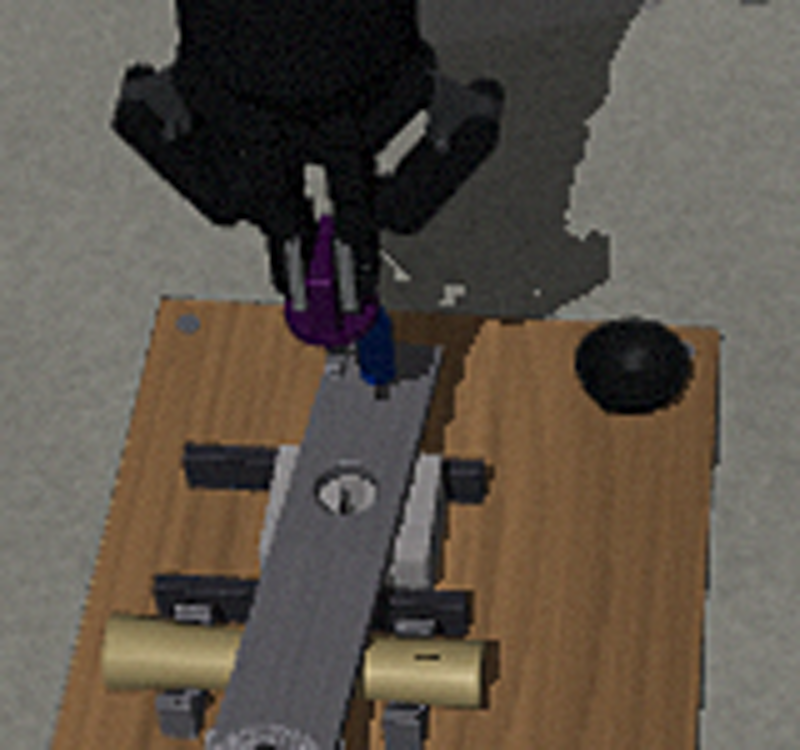

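Run:
```python
from h import *
st=arm.read_state();print(st["ee_pos"])
im=cv2.imread("pics/w7.png")[:,:,::-1];crop(im,280,210,90,80,8,"pics/w7c.png")
st=dict(ee_pos=[.48796,-.09287,.16254],tcp_rot=[3.1412,-.00055,1.4999])
e=np.array(st["ee_pos"]);yx=np.array([np.cos(1.4999),np.sin(1.4999),0]);xx=np.array([yx[1],-yx[0],0])
for z in(-.038,-.031):
  P=[e+[0,0,z]+a*.009*yx+b*.0033*xx for a in(1,-1) for b in(1,-1)];print(((proj("wrist",P,st)-[280,210])*8).round(0).tolist())
print("hole/slot at",((proj("wrist",[[.4855,-.0959,.056],[.4866,-.0953,.046]],st)-[280,210])*8).round(0))
```

```text
[ 0.48779424 -0.09327601  0.16241137]
[[416.0, 364.0], [320.0, 364.0], [414.0, 600.0], [321.0, 600.0]]
[[418.0, 404.0], [319.0, 404.0], [416.0, 647.0], [320.0, 647.0]]
hole/slot at [[342. 206.]
 [354. 165.]]
```

View pics/w7c.png

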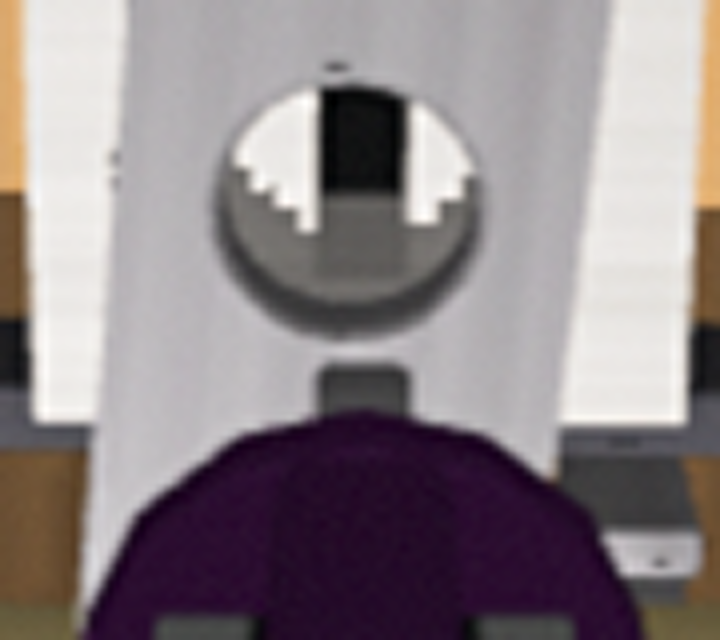

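```bash
python3 -m crank '[{"dx":-0.0003,"dy":-0.0024,"dz":-0.03,"rx":0,"ry":0,"rz":0,"fingers":0.0},{"dx":-0.0003,"dy":-0.0024,"dz":-0.055,"rx":0,"ry":0,"rz":0,"fingers":0.0},{"dx":-0.0003,"dy":-0.0024,"dz":-0.063,"rx":0,"ry":0,"rz":0,"fingers":0.0},{"dx":-0.0003,"dy":-0.0024,"dz":-0.063,"rx":0,"ry":0,"rz":0,"fingers":0.0},{"dx":-0.0003,"dy":-0.0024,"dz":-0.063,"rx":0,"ry":0,"rz":0,"fingers":0.0}]' 40
python3 - <<'E'
from h import *
for i in range(2):
  st=arm.read_state();im=arm.snapshot("wrist");print(st["ee_pos"].tolist(),st["tcp_rot"],st["contact_force"])
cv2.imwrite("pics/w8.png",im[:,:,::-1])
crop(im,250,210,150,120,5,"pics/w8c.png")
crop(arm.snapshot("side"),215,225,100,90,7,"pics/s8.png")
E
```

```text
t: 11.15
ee_pos: [0.488, -0.0969, 0.1002]
tcp_rot: [3.14, -0.0, 1.497]
contact_force: [-0.1, 0.3, -0.3]
finger_gap: 0.009
[0.4879615124885137, -0.09694472796816375, 0.10021955442171096] [ 3.13972323e+00 -7.58369038e-05  1.49727471e+00] [-0.08331235  0.30197662 -0.27032248]
[0.48795899411140664, -0.09693035765974801, 0.100270160763403] [ 3.13953291e+00 -1.95952231e-04  1.49720071e+00] [ 0.2673572  -0.77000083 -1.15103602]
```

View pics/w8c.png

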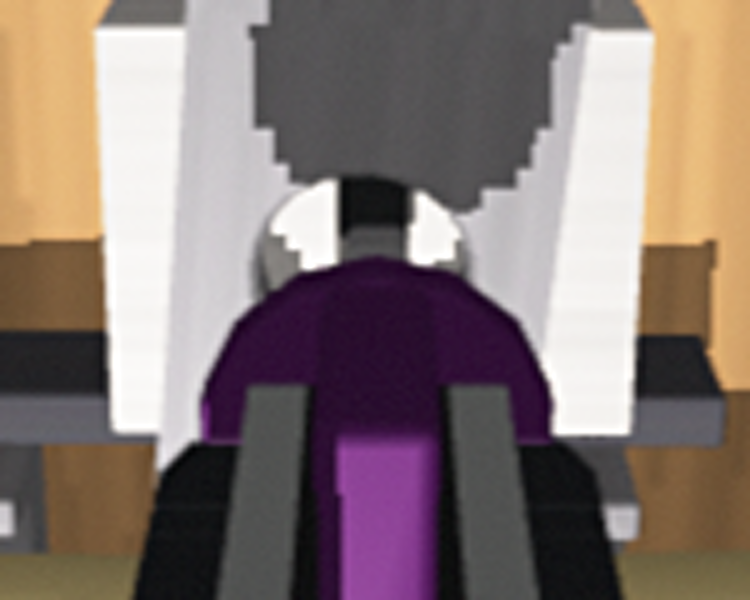

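View pics/s8.png

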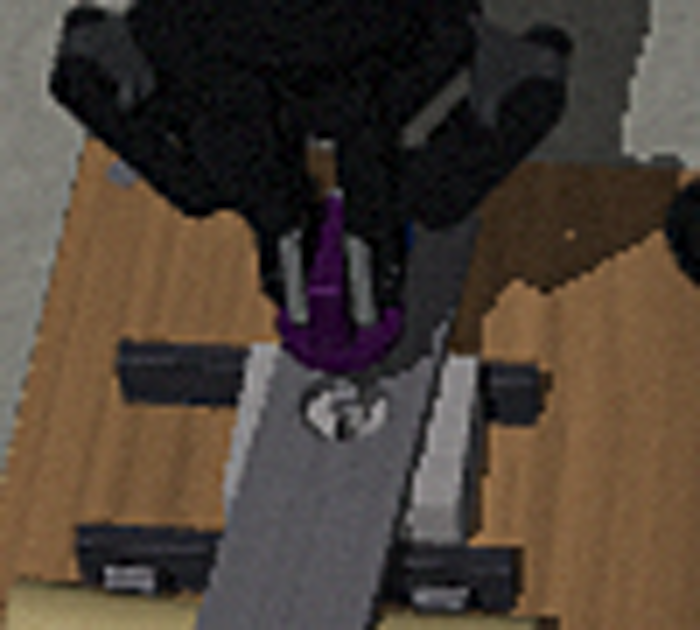

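```bash
python3 -m crank '[{"dx":0,"dy":0.0008,"dz":-0.005,"rx":0,"ry":0,"rz":0,"fingers":0.0},{"dx":0,"dy":0.0008,"dz":-0.009,"rx":0,"ry":0,"rz":0,"fingers":0.0},{"dx":0,"dy":0.0008,"dz":-0.011,"rx":0,"ry":0,"rz":0,"fingers":0.0},{"dx":0,"dy":0.0008,"dz":-0.013,"rx":0,"ry":0,"rz":0,"fingers":0.0},{"dx":0,"dy":0.0008,"dz":-0.013,"rx":0,"ry":0,"rz":0,"fingers":0.0}]' 40
python3 - <<'E'
from h import *
for i in range(3):
  st=arm.read_state();im=arm.snapshot("wrist");print(st["ee_pos"].tolist(),st["tcp_rot"],st["contact_force"])
E
```

```text
t: 11.92
ee_pos: [0.487, -0.0961, 0.0862]
tcp_rot: [-3.141, 0.0, 1.497]
contact_force: [-0.1, 0.5, -0.1]
finger_gap: 0.0093
[0.4870345623144121, -0.09611782190020438, 0.08616060703873048] [-3.14130662e+00  8.99255386e-06  1.49697589e+00] [-0.10883127  0.5344034  -0.10513418]
[0.4871270909172391, -0.09614757021494738, 0.08626059815749375] [-3.14152071e+00  2.00391218e-05  1.49699966e+00] [-1.22934412 -0.2971762  -1.14760197]
[0.4871992139822913, -0.09615597756877219, 0.08635294582208902] [ 3.14146748e+00 -1.10580698e-05  1.49696162e+00] [-0.87048661 -0.06720667 -0.50496371]
```

Foot is in the arm's hole with no contact (foot about 48 mm up). Next I feel for the slot in small steps.

```bash
python3 -m crank '[{"dx":0,"dy":0,"dz":-0.0015,"rx":0,"ry":0,"rz":0,"fingers":0.0},{"dx":0,"dy":0,"dz":-0.003,"rx":0,"ry":0,"rz":0,"fingers":0.0},{"dx":0,"dy":0,"dz":-0.0045,"rx":0,"ry":0,"rz":0,"fingers":0.0},{"dx":0,"dy":0,"dz":-0.0045,"rx":0,"ry":0,"rz":0,"fingers":0.0}]' 40
```

```text
t: 12.58
ee_pos: [0.487, -0.0961, 0.0817]
tcp_rot: [-3.141, -0.0, 1.497]
contact_force: [-0.5, -0.3, -0.0]
finger_gap: 0.0093
```

```bash
python3 -m crank '[{"dx":0,"dy":0,"dz":-0.002,"rx":0,"ry":0,"rz":0,"fingers":0.0},{"dx":0,"dy":0,"dz":-0.004,"rx":0,"ry":0,"rz":0,"fingers":0.0},{"dx":0,"dy":0,"dz":-0.005,"rx":0,"ry":0,"rz":0,"fingers":0.0},{"dx":0,"dy":0,"dz":-0.005,"rx":0,"ry":0,"rz":0,"fingers":0.0}]' 40
```

```text
t: 13.08
ee_pos: [0.4871, -0.0961, 0.0767]
tcp_rot: [-3.142, -0.0, 1.497]
contact_force: [-0.4, 0.8, -0.6]
finger_gap: 0.0092
```

```bash
python3 -m crank '[{"dx":0,"dy":0,"dz":-0.002,"rx":0,"ry":0,"rz":0,"fingers":0.0},{"dx":0,"dy":0,"dz":-0.004,"rx":0,"ry":0,"rz":0,"fingers":0.0},{"dx":0,"dy":0,"dz":-0.006,"rx":0,"ry":0,"rz":0,"fingers":0.0},{"dx":0,"dy":0,"dz":-0.006,"rx":0,"ry":0,"rz":0,"fingers":0.0}]' 40
```

```text
t: 13.58
ee_pos: [0.487, -0.0961, 0.0706]
tcp_rot: [-3.141, -0.0, 1.497]
contact_force: [0.5, 0.1, -1.0]
finger_gap: 0.009
```

```bash
python3 -m crank '[{"dx":0,"dy":0,"dz":-0.0015,"rx":0,"ry":0,"rz":0,"fingers":0.0},{"dx":0,"dy":0,"dz":-0.003,"rx":0,"ry":0,"rz":0,"fingers":0.0},{"dx":0,"dy":0,"dz":-0.003,"rx":0,"ry":0,"rz":0,"fingers":0.0}]' 40
python3 -m crank '[{"dx":0,"dy":0,"dz":-0.001,"rx":0,"ry":0,"rz":0,"fingers":0.0},{"dx":0,"dy":0,"dz":-0.001,"rx":0,"ry":0,"rz":0,"fingers":0.0}]' 40
python3 - <<'E'
from h import *
st=arm.read_state();im=arm.snapshot("wrist");cv2.imwrite("pics/w9.png",im[:,:,::-1]);print(st["ee_pos"],st["contact_force"],st["joint_positions"])
crop(arm.snapshot("side"),215,225,100,90,7,"pics/s9.png")
E
```

```text
t: 13.95
ee_pos: [0.4871, -0.0961, 0.0677]
tcp_rot: [-3.141, -0.0, 1.497]
contact_force: [0.5, -0.5, -1.4]
finger_gap: 0.0092
t: 14.2
ee_pos: [0.4874, -0.0962, 0.067]
tcp_rot: [3.141, -0.0, 1.497]
contact_force: [-0.4, -0.1, 0.8]
finger_gap: 0.0092
[ 0.48735121 -0.09616468  0.06699254] [-0.42474735 -0.11132092  0.83172742] [-0.23844256  0.42752824  0.43557654  2.12112625 -0.29378095  0.64913653
  0.32475766]
```

View pics/w9.png

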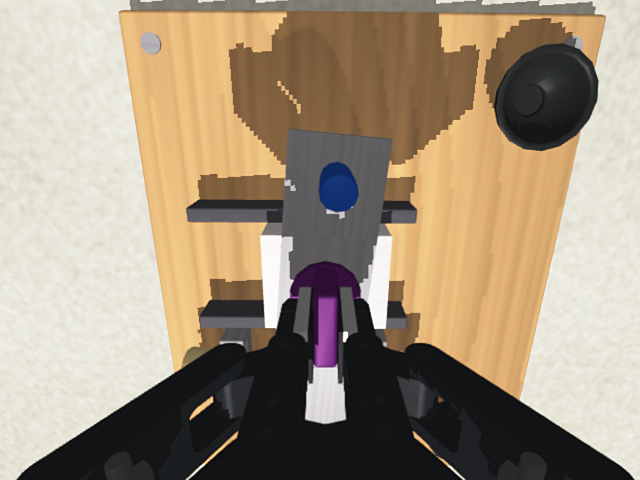

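View pics/s9.png

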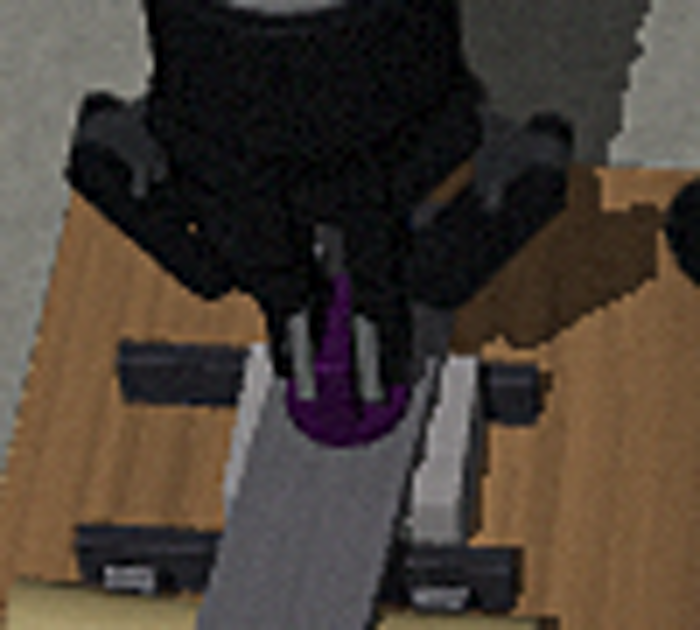

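```bash
python3 -m crank '[{"dx":0,"dy":0,"dz":0,"rx":0,"ry":0,"rz":-8,"fingers":0.0},{"dx":0,"dy":0,"dz":0,"rx":0,"ry":0,"rz":-16,"fingers":0.0},{"dx":0,"dy":0,"dz":0,"rx":0,"ry":0,"rz":-24,"fingers":0.0},{"dx":0,"dy":0,"dz":0,"rx":0,"ry":0,"rz":-30,"fingers":0.0},{"dx":0,"dy":0,"dz":0,"rx":0,"ry":0,"rz":-30,"fingers":0.0}]' 40
python3 - <<'E'
from h import *
st=arm.read_state();print(st["ee_pos"],st["contact_force"],st["moment"],st["joint_positions"])
E
```

```text
t: 14.92
ee_pos: [0.4874, -0.0961, 0.067]
tcp_rot: [3.141, 0.0, 0.975]
contact_force: [-0.0, -0.4, 2.0]
finger_gap: 0.0092
[ 0.48737614 -0.09611122  0.06696857] [-0.01850892 -0.44039882  1.98166476] [0.00903876 0.0390468  0.01723661] [-0.34662864  0.45247767  0.57694032  2.12665834 -0.39563083  0.66622295
 -0.09597485]
```

```bash
python3 -m crank '[{"dx":0,"dy":0,"dz":0,"rx":0,"ry":0,"rz":-10,"fingers":0.0},{"dx":0,"dy":0,"dz":0,"rx":0,"ry":0,"rz":-20,"fingers":0.0},{"dx":0,"dy":0,"dz":0,"rx":0,"ry":0,"rz":-30,"fingers":0.0},{"dx":0,"dy":0,"dz":0,"rx":0,"ry":0,"rz":-40,"fingers":0.0},{"dx":0,"dy":0,"dz":0,"rx":0,"ry":0,"rz":-40,"fingers":0.0}]' 40
python3 - <<'E'
from h import *
st=arm.read_state();print(st["ee_pos"],st["contact_force"],st["moment"],st["joint_positions"])
E
```

```text
t: 15.55
ee_pos: [0.4875, -0.0962, 0.067]
tcp_rot: [3.141, -0.0, 0.279]
contact_force: [0.2, 0.3, 1.9]
finger_gap: 0.0092
[ 0.487489   -0.09615715  0.06696156] [0.24665456 0.26361574 1.90579803] [ 0.00414353  0.02115065 -0.00264766] [-0.48338453  0.50356611  0.76616296  2.13307942 -0.54165337  0.70499347
 -0.64567181]
```

```bash
python3 -m crank '[{"dx":0,"dy":0,"dz":0,"rx":0,"ry":0,"rz":-8,"fingers":0.0},{"dx":0,"dy":0,"dz":0,"rx":0,"ry":0,"rz":-15,"fingers":0.0},{"dx":0,"dy":0,"dz":0,"rx":0,"ry":0,"rz":-20.5,"fingers":0.0},{"dx":0,"dy":0,"dz":0,"rx":0,"ry":0,"rz":-20.5,"fingers":0.0}]' 40
python3 - <<'E'
from h import *
st=arm.read_state();print(st["tcp_rot"],st["contact_force"],st["moment"],st["joint_positions"])
E
python3 -m crank '[{"dx":0,"dy":0,"dz":0,"rx":0,"ry":0,"rz":-2,"fingers":0.0},{"dx":0,"dy":0,"dz":0,"rx":0,"ry":0,"rz":-4,"fingers":0.0},{"dx":0,"dy":0,"dz":0,"rx":0,"ry":0,"rz":-4,"fingers":0.0}]' 40
python3 - <<'E'
from h import *
st=arm.read_state();print(st["tcp_rot"],st["contact_force"],st["moment"],st["joint_positions"])
E
```

```text
t: 16.05
ee_pos: [0.4874, -0.0961, 0.067]
tcp_rot: [3.141, -0.0, -0.078]
contact_force: [-0.1, 0.5, 2.8]
finger_gap: 0.0095
[ 3.14149698e+00 -4.30672728e-04 -7.83649524e-02] [-0.10004802  0.45641925  2.77819943] [ 0.04666726 -0.04160655 -0.00406173] [-0.54759729  0.53917156  0.86179906  2.13602322 -0.62048107  0.73448153
 -0.92368348]
t: 16.42
ee_pos: [0.4873, -0.0961, 0.067]
tcp_rot: [-3.142, -0.0, -0.152]
contact_force: [0.3, 0.5, 3.7]
finger_gap: 0.0089
[-3.14156257e+00 -3.80580611e-04 -1.52133417e-01] [0.31055668 0.49649823 3.66724498] [ 0.04247895 -0.00133841 -0.03614097] [-0.56026143  0.54738432  0.88145761  2.13671172 -0.63693877  0.74148796
 -0.98084457]
```

```bash
python3 -m crank '[{"dx":0,"dy":0,"dz":0,"rx":0,"ry":0,"rz":-1.5,"fingers":0.0},{"dx":0,"dy":0,"dz":0,"rx":0,"ry":0,"rz":-3,"fingers":0.0},{"dx":0,"dy":0,"dz":0,"rx":0,"ry":0,"rz":-3,"fingers":0.0}]' 40
python3 - <<'E'
from h import *
st=arm.read_state();print(st["tcp_rot"],st["contact_force"],st["moment"])
E
```

```text
t: 16.8
ee_pos: [0.4873, -0.0961, 0.0669]
tcp_rot: [3.141, -0.0, -0.205]
contact_force: [0.2, 0.7, 4.7]
finger_gap: 0.0094
[ 3.14138716e+00 -1.98452273e-04 -2.05103766e-01] [0.21530745 0.7439047  4.68755249] [0.02475157 0.01513343 0.12068073]
```

```bash
python3 -m crank '[{"dx":0,"dy":0,"dz":0,"rx":0,"ry":0,"rz":0,"fingers":0.028},{"dx":0,"dy":0,"dz":0,"rx":0,"ry":0,"rz":0,"fingers":0.028},{"dx":0,"dy":0,"dz":0,"rx":0,"ry":0,"rz":0,"fingers":0.028},{"dx":0,"dy":0,"dz":0.02,"rx":0,"ry":0,"rz":0,"fingers":0.028},{"dx":0,"dy":0,"dz":0.06,"rx":0,"ry":0,"rz":0,"fingers":0.028},{"dx":-0.02,"dy":-0.02,"dz":0.12,"rx":0,"ry":0,"rz":0,"fingers":0.05},{"dx":-0.04,"dy":0,"dz":0.15,"rx":0,"ry":0,"rz":0,"fingers":0.06},{"dx":-0.04,"dy":0,"dz":0.15,"rx":0,"ry":0,"rz":0,"fingers":0.06},{"dx":-0.04,"dy":0,"dz":0.15,"rx":0,"ry":0,"rz":0,"fingers":0.06}]' 40
python3 - <<'E'
from h import *
st=arm.read_state();im=arm.snapshot("wrist");cv2.imwrite("pics/w10.png",im[:,:,::-1]);print(st["ee_pos"],st["contact_force"],st["tcp_rot"])
crop(arm.snapshot("side"),195,235,160,150,5,"pics/s10.png")
E
```

```text
t: 17.92
ee_pos: [0.447, -0.0956, 0.2163]
tcp_rot: [-3.141, 0.0, -0.204]
contact_force: [-0.5, 0.2, 0.9]
finger_gap: 0.06
[ 0.44703943 -0.09564133  0.21627942] [-0.45502597  0.17018298  0.879253  ] [-3.14149593e+00  4.66170091e-04 -2.03599982e-01]
```

View pics/w10.png

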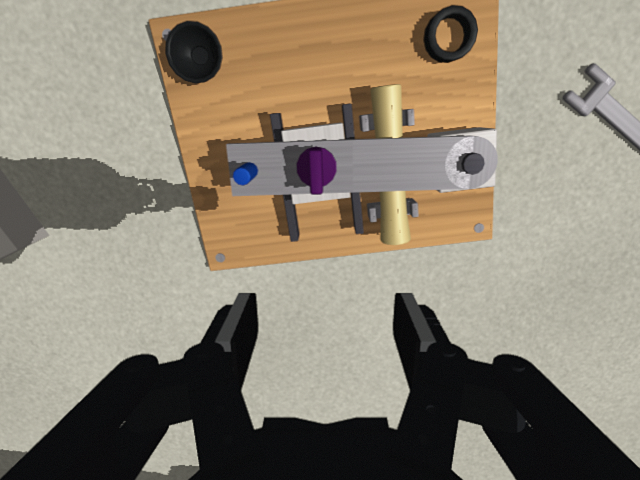

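View pics/s10.png

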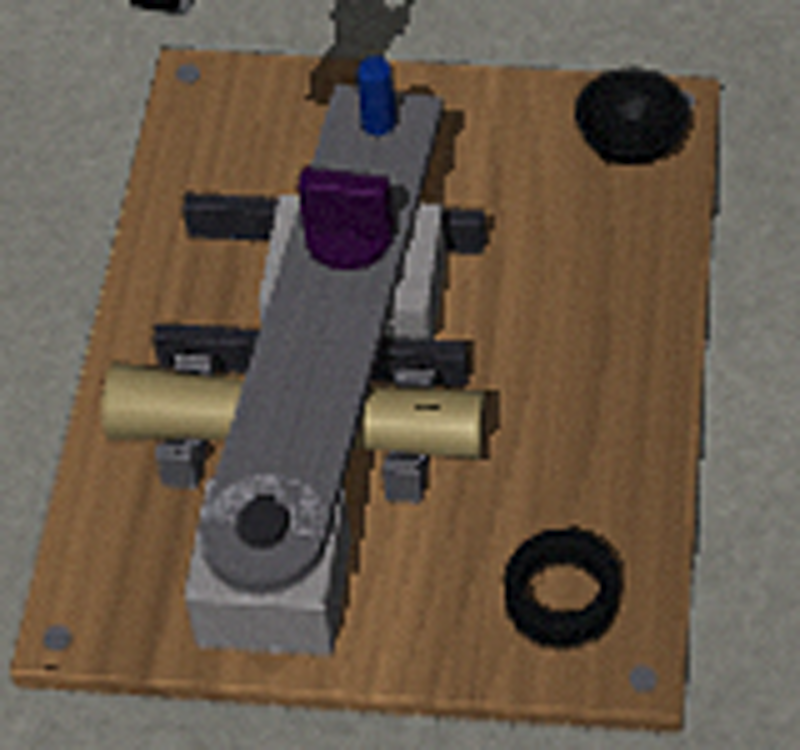

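Run:
```python
from h import *
st=arm.read_state();im=cv2.imread("pics/w10.png")[:,:,::-1]
print("wing ends",at_z("wrist",[[316,150],[316.5,193]],.09,st).round(4).tolist())
print("pred collar centre",proj("wrist",[[.4872,-.096,.062]],st),"post",at_z("wrist",[[244,174]],.09,st),"hinge",at_z("wrist",[[471,163]],.056,st))
crop(im,270,130,90,80,8,"pics/w10c.png")
```

```text
wing ends [[0.5026, -0.101, 0.09], [0.4708, -0.0946, 0.09]]
pred collar centre [[314.68441025 166.38812274]] post [[ 0.49626352 -0.04399188  0.09      ]] hinge [[ 0.46239931 -0.22565932  0.056     ]]
```

View pics/w10c.png

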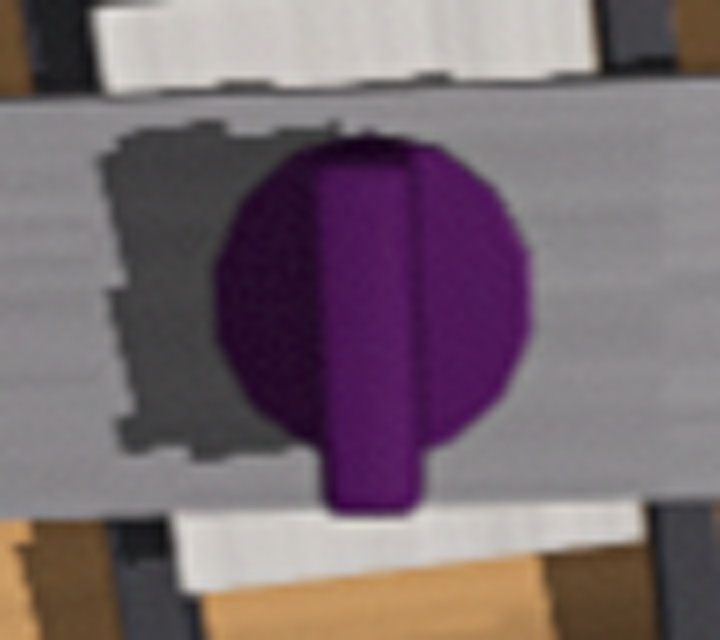

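Run:
```python
from plant import arm
print(arm.job_done())
```

```text
the job is handed in; nothing more can be done
None
```

I handed the job in at about t = 18 s: the clamp arm is shut, the purple thumbscrew is locked in the receiver, and the gripper is well clear. No verdict was reported, so what follows rests on my own checks.

- **Clamp arm:** I swung it shut by the blue post. Its hole came out about 1 mm from the slot, with the arm at roughly 0.085 rad.
- **Insertion:** I took the purple screw from the white rack, not the green look-alike or the black spare. It went down through the arm and the slot in small steps with almost no contact; the highest force I read during insertion and turning was about 5 N.
- **Turn:** I turned it clockwise about 97°, until the moment rose at the stop, then released it and lifted away.
- **Last checks:** The final pictures show the screw upright with its collar on the arm and its wing about 7° off the fixture's x, within the allowed 0.4 rad. Both cups are where they were. I did not re-check the spare, bowl, beaker or jar in a final picture, but nothing touched them.
- **What failed or disagreed:**
  - My first move was refused for missing row fields, so the arm did not move.
  - The top and side cameras differed by 3–5 mm, so I relied on the wrist camera for the fits.
  - In the last wrist view, the post read about 6 mm nearer the hinge than in the view after shutting. I did not resolve this.

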